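Test a cylinder return spring at its marked height and sort it by the dial

ROBOT

A 7-joint arm with a two-finger parallel gripper is mounted at the origin on a cart in front of the work surface, level with it; the furniture and walls round the work are solid. World frame = base frame: x ahead of the robot, y to its left, z up, the work surface at z = 0. Lengths are in m, angles in rad, forces in N, time in s.
With the tool pointing down it reaches from about 0.35 to 0.9 m from the base axis. Payload 7.2 kg.
Tool frame: the origin (TCP) lies midway between the tips of the shut fingers; the grasp point (between the pads) lies 19 mm behind it; z points along the fingers, y is the direction in which the jaws open and shut (so a half turn about z gives the same grasp; the last joint's range is limited). The gripper opens to 85 mm and grips with 20 to 120 N. Pads are 22 mm wide; open, the fingers measure 114 mm over their backs; the gripper's body (76 mm by 85 mm) begins 54 mm behind the grasp point. The pads swing forward as they close: fully open they stand 13 mm farther back than shut.
Start: joints at [-1.355, 0.411, -0.013, 1.596, 0.006, 1.134, -0.082], TCP at [0.175, 0.6, 0.231] pointing down, gripper open.
Joint ranges: [-2.95, 2.95], [-0.29, 1.99], [-1.47, 1.44], [0.14, 2.54], [-1.03, 4.17], [0.13, 1.85], [-2.86, 2.86]. Speed limits (rad/s): [2.39, 2.39, 3.01, 3.01, 3.14, 3.14, 3.14].

INTERFACE

Orientations are given as a unit quaternion [w, x, y, z].
In Python, from rig import readout, vision, bot, finder gives the robot as it stands.
- The arm moves only by the tool servo_tool, never from a script. Its argument "deltas" is a list of rows, each a list of 2 entries, a list of its own where there are three numbers: the shift along the world's x, y, z in mm, then the turn, a rotation vector about the world's x, y, z in rad. A call has 1 to 5 rows; each row shifts and turns the commanded pose from where the row before left it; what a row does not reach is not made up. A row lasts 1/10 s, in which the tool goes at most 50 mm and 8.59 degrees, less where a joint would pass 70% of its speed; a pose out of reach is approached as far as the arm can. A call is refused whole if a number of a shift passes 50 or a number of a turn 0.15, either way. A call with a gripper value outside its range is refused whole. "claw" is the closure, from 0 (fully open) to 1 (shut), set as the call begins (left out, the last holds). The fingers move at their own pace and stop on an object; "squeeze" is the grip in N (left out, the last holds). Time passes only in rows, so rows that do not move let the fingers close. It gives the time, the measured TCP pose, the force and the opening at its end, in the units of the state.
- readout.read_state(): the state, without advancing time (a new reading comes with each control period).
- vision.get_image(name): name is "scene" or "top"; returns the picture (384x512x3 uint8, red, green, blue); there is no depth.
- vision.camera_model(name): a dict with "fx", "fy", "cx", "cy" (pixels), "R" (3x3) and "t" (3): a world point X has camera coordinates R X + t. Camera axes: x right, y down, z forward; pixel columns grow to the right and rows downward; lengths in m; the calibration is good to about 2 mm. A picture is of the moment at which its call begins. camera_model takes no time and is no camera call.
- bot.sign_off(): hands the job in, once; it reports no verdict.
Trained networks look in the newest picture that a camera, given by its name, has taken for a name from the list of things; names that differ only in an ending like _2 or _b are one class to them, and where a whole thing is asked for, a point or a joint stands for the part that bears it (a point fixed in the world has none). Each returns a list of dicts, best first, with "conf" (0 to 1); they miss things now and then, are a little off and sometimes report something else, mostly with a low value. They report only what shows in the picture. A call takes as long as a camera call. They do not tell look-alikes from the thing itself.
- finder.look_for(camera, query): "box" ([centre column, centre row, width, height] in pixels, round what is visible of it).
- finder.outline_of(camera, query): "pixels" (384x512 bool, what is visible of it) and "box" ([centre column, centre row, width, height] in pixels, round what is visible of it).
- finder.landmark_of(camera, query): "at" ([column, row] in pixels: a listed point, or the origin of a listed thing).
The state is a dict: "clock": time; "joint_pos": joint angles; "joint_vel": joint speeds; "effort": joint torques, N m; "eef_pos": TCP position; "orientation": TCP orientation; "contact_force": force on the tool from outside, world axes, zero at the start; "wrist_torque": the same for the moment, N m; "grip_width": opening from 0.0 (shut) to 1.0 (fully open).
Only numpy, scipy, OpenCV 4.12 (cv2) and the standard library are available. Lean on these libraries where they do the work, as an engineer would, in place of code of your own. Each camera call takes 0.05 s, during which the arm holds its last target.

TASK

Test the spring cartridge that stands in the tester: push its head gently straight down until the red ring is level with the sleeve's rim, hold it there for a second while you read the dial, and neither pass the dial's red line nor crush the spring to its solid stop. Then take that cartridge out and stand it upright in the box of the same colour as the dial zone you read (yellow weak, green good, blue stiff). Leave the two cartridges in the rack, the oil bottle and the grease pot where they are.

Things in the scene. Friction and masses are not known exactly. Their poses are not given: they have to be found in the camera images.
- tester: fixed spring tester, grey base 140 x 235 mm, 22 mm high; origin on the bench under the pan's centre, x away from the robot at yaw 0; the tilted dial (86 mm across, top 110 mm high) stands 118 mm to +y and 30 mm to +x of the pan
- pan_seat (a point): centre of the top of the tester's round load pan (68 mm across, 45 mm above the bench unloaded, sinks 0.2 mm per newton), on which the cartridge under test stands loosely between four locating pins 8 mm high, with up to 2 mm of play
- dial (a joint): dial pointer angle, rad, 0.1 rad per newton pressed on the pan (0 with a cartridge standing on it); it turns clockwise. The yellow zone is 0 to 9 N (0 to 0.9 rad): weak; green 9 to 15 N (0.9 to 1.5): good; blue 15 to 24 N (1.5 to 2.4): stiff; red line, not to be passed, at 24 N (2.4)
- spring_1: one of three spring cartridges that look alike (one has a weak, one a good, one a stiff spring; which is which is not known and must be measured): aluminium sleeve 44 mm across and 50 mm high, out of which stands a steel head 27 mm across on a coil spring; 76 mm high over all when free, 160 g. Origin: centre of the sleeve's underside, z up. Carry it by the sleeve. At the start one cartridge, any of the three, stands in the tester; the other two wait in the grey rack
- spring_2: one of three spring cartridges that look alike (one has a weak, one a good, one a stiff spring; which is which is not known and must be measured): aluminium sleeve 44 mm across and 50 mm high, out of which stands a steel head 27 mm across on a coil spring; 76 mm high over all when free, 160 g. Origin: centre of the sleeve's underside, z up. Carry it by the sleeve. At the start one cartridge, any of the three, stands in the tester; the other two wait in the grey rack
- spring_3: one of three spring cartridges that look alike (one has a weak, one a good, one a stiff spring; which is which is not known and must be measured): aluminium sleeve 44 mm across and 50 mm high, out of which stands a steel head 27 mm across on a coil spring; 76 mm high over all when free, 160 g. Origin: centre of the sleeve's underside, z up. Carry it by the sleeve. At the start one cartridge, any of the three, stands in the tester; the other two wait in the grey rack
- spring_1_head (a joint): travel of spring_1's head into its sleeve, m: 0 free (head top 76 mm above the cartridge's underside), 0.013 when the middle of the red ring, which runs round the foot of the head, is level with the sleeve's rim (head top 63 mm above the underside); 0.017 is the spring's solid stop, never to be reached (over 0.0165 counts as crushed). The push needed is 1 N to start and about 7 N (weak), 12.5 N (good) or 19 N (stiff) with the ring level
- spring_2_head (a joint): travel of spring_2's head into its sleeve, m: 0 free (head top 76 mm above the cartridge's underside), 0.013 when the middle of the red ring, which runs round the foot of the head, is level with the sleeve's rim (head top 63 mm above the underside); 0.017 is the spring's solid stop, never to be reached (over 0.0165 counts as crushed). The push needed is 1 N to start and about 7 N (weak), 12.5 N (good) or 19 N (stiff) with the ring level
- spring_3_head (a joint): travel of spring_3's head into its sleeve, m: 0 free (head top 76 mm above the cartridge's underside), 0.013 when the middle of the red ring, which runs round the foot of the head, is level with the sleeve's rim (head top 63 mm above the underside); 0.017 is the spring's solid stop, never to be reached (over 0.0165 counts as crushed). The push needed is 1 N to start and about 7 N (weak), 12.5 N (good) or 19 N (stiff) with the ring level
- box_yellow: fixed open yellow plastic box for weak springs, outside 110 x 110 x 30 mm, walls and floor 4 mm; origin: centre of its underside, 4 mm above the bench, so its floor is 8 mm above the bench
- box_green: fixed open green plastic box for good springs, outside 110 x 110 x 30 mm, walls and floor 4 mm; origin: centre of its underside, 4 mm above the bench, so its floor is 8 mm above the bench
- box_blue: fixed open blue plastic box for stiff springs, outside 110 x 110 x 30 mm, walls and floor 4 mm; origin: centre of its underside, 4 mm above the bench, so its floor is 8 mm above the bench
- oil: oiler bottle, white with a yellow spout, 51 mm across, 152 mm high, loose bystander; origin: centre of its underside
- pot: grease pot with a red lid, 69 mm across, 54 mm high, loose bystander; origin: centre of its underside
There are look-alikes about, which are no part of the job. Of the things that look like the box_yellow, take the one that is farthest from the robot's base at the start.

How it is judged:
On the way:
1. the cartridge in the tester is pressed until its red ring is level with the rim (within 1.5 mm) and held there for half a second or more (((value of joint spring_1_head between 0.0115 and 0.0145 m and horizontal distance between spring_1 and pan_seat below 0.01 m and value of joint dial above 0.3 rad) or (value of joint spring_2_head between 0.0115 and 0.0145 m and horizontal distance between spring_2 and pan_seat below 0.01 m and value of joint dial above 0.3 rad) or (value of joint spring_3_head between 0.0115 and 0.0145 m and horizontal distance between spring_3 and pan_seat below 0.01 m and value of joint dial above 0.3 rad))), for 0.5 s.
At the end, for the whole second after the job is handed in: the tested cartridge stands upright (within 0.15 rad) at rest on the floor of the box whose colour matches its spring (yellow weak, green good, blue stiff), its axis within 45 mm of the box's centre; the other two cartridges still stand in the rack, moved less than 10 mm; the tester is empty (((horizontal distance between spring_1 and box_green below 0.045 m and height (world z) of spring_1 below 0.014 m and angle between each of spring_1, spring_2, spring_3's own z axis and vertical below 0.15 rad and linear speed of spring_1 below 0.02 m/s and distance of each of spring_2, spring_3 from where it was at the start of the episode below 0.01 m and horizontal distance between each of spring_2, spring_3 and pan_seat above 0.08 m) or (horizontal distance between spring_2 and box_blue below 0.045 m and height (world z) of spring_2 below 0.014 m and angle between each of spring_2, spring_1, spring_3's own z axis and vertical below 0.15 rad and linear speed of spring_2 below 0.02 m/s and distance of each of spring_1, spring_3 from where it was at the start of the episode below 0.01 m and horizontal distance between each of spring_1, spring_3 and pan_seat above 0.08 m) or (horizontal distance between spring_3 and box_yellow below 0.045 m and height (world z) of spring_3 below 0.014 m and angle between each of spring_3, spring_1, spring_2's own z axis and vertical below 0.15 rad and linear speed of spring_3 below 0.02 m/s and distance of each of spring_1, spring_2 from where it was at the start of the episode below 0.01 m and horizontal distance between each of spring_1, spring_2 and pan_seat above 0.08 m))); the robot touches nothing.
It fails at once if the dial passes its red line (24 N) (value of joint dial above 2.4 rad).
It fails at once if a spring is crushed to its solid stop (head travel over 16.5 mm) (value of joint any of spring_1_head, spring_2_head, spring_3_head above 0.0165 m).
It fails at once if the oil bottle or the grease pot is moved by more than 30 mm (distance of any of oil, pot from where it was at the start of the episode above 0.03 m).
It also fails if it takes over 54 s, if anything falls off the work surface, if the arm or the gripper's body presses on something with over 40 N, if the wrist force passes 120 N, or if a joint passes its speed limit or range.

## Working session

There is one attempt and no reset: what is moved stays moved. The work goes in short steps, Python scripts to look and compute and a tool call to move; the robot and the scene stay as the last step left them, time stands still between calls to the robot, and variables do not carry over. Pictures are saved under pics/ and viewed, and the job is handed in when it is done.

Besides the shell and the picture viewer there is one more tool, called by a JSON object that holds its "fn" and its "kwargs". servo_tool: Moves the arm, as the interface text tells. Its arguments: {"type":"object","properties":{"deltas":{"type":"array"},"claw":{"type":"number"},"squeeze":{"type":"number"}},"required":["deltas"]}

```bash
ls; mkdir -p pics; python3 - <<'E'
from rig import readout, vision, bot, finder
import cv2
print(readout.read_state())
for n in("scene","top"):
    im=vision.get_image(n); cv2.imwrite(f"pics/{n}0.png",cv2.resize(im[:,:,::-1],(800,600),interpolation=cv2.INTER_CUBIC))
    m=vision.camera_model(n); print(n,m)
    for q in("tester","pan_seat","dial","spring_1","box_yellow","box_green","box_blue","oil","pot"):
        try: print(n,q,[([round(float(v)) for v in d["at"]],round(d["conf"],2)) for d in finder.landmark_of(n,q)])
        except Exception as e: print(q,e)
E
```

```text
pics
{'clock': 0.0, 'joint_pos': array([-1.35520094,  0.41189422, -0.01273191,  1.59708271,  0.00562741,
        1.13432179, -0.08216387]), 'joint_vel': array([-0.00053407,  0.00078591, -0.00121762,  0.00023045, -0.00062627,
       -0.00010009, -0.00026067]), 'effort': array([-2.18751056e-04, -6.00647449e+01,  6.81997463e-01, -2.99416512e+01,
        1.38580948e-02,  1.04459826e-02,  2.74604395e-05]), 'eef_pos': array([0.17489322, 0.59948522, 0.23044071]), 'orientation': array([-5.04222901e-05,  1.41376997e-01,  9.89955477e-01, -8.33600637e-04]), 'contact_force': array([-0.45777135,  0.00654153, -0.77733479]), 'wrist_torque': array([0.02273081, 0.03477002, 0.02752568]), 'grip_width': 1.0024909212851587}
scene {'fx': 428.0811541315036, 'fy': 428.0811541315036, 'cx': 257.74737607253996, 'cy': 183.88510575570746, 'R': array([[ 0.82379806, -0.56672852,  0.01324885],
       [-0.28117197, -0.42878302, -0.85853797],
       [ 0.49223884,  0.70353671, -0.5125788 ]]), 't': array([-0.44670049,  0.23017284,  0.8783996 ])}
scene tester [([257, 206], 0.97)]
scene pan_seat [([304, 189], 0.7), ([255
[... 497 characters left out ...]
69561911, 'cy': 195.6013906592138, 'R': array([[ 0.00797962, -0.99943324,  0.0327035 ],
       [-0.99316029, -0.0117308 , -0.1161681 ],
       [ 0.1164859 , -0.03155284, -0.99269102]]), 't': array([0.04601806, 0.56361992, 1.12622839])}
top tester [([258, 200], 0.72)]
top pan_seat [([262, 196], 0.75)]
dial it knows: box_blue, box_green, box_yellow, oil, pan_seat, pot, spring, tester
top spring_1 [([260, 200], 0.81), ([140, 239], 0.68), ([143, 262], 0.61)]
top box_yellow [([362, 259], 0.63), ([274, 264], 0.55)]
top box_green [([366, 177], 0.85), ([261, 194], 0.6)]
top box_blue [([366, 219], 0.59), ([260, 194], 0.27)]
top oil [([264, 143], 0.83), ([260, 196], 0.38)]
top pot [([295, 141], 0.64)]
```

View pics/scene0.png

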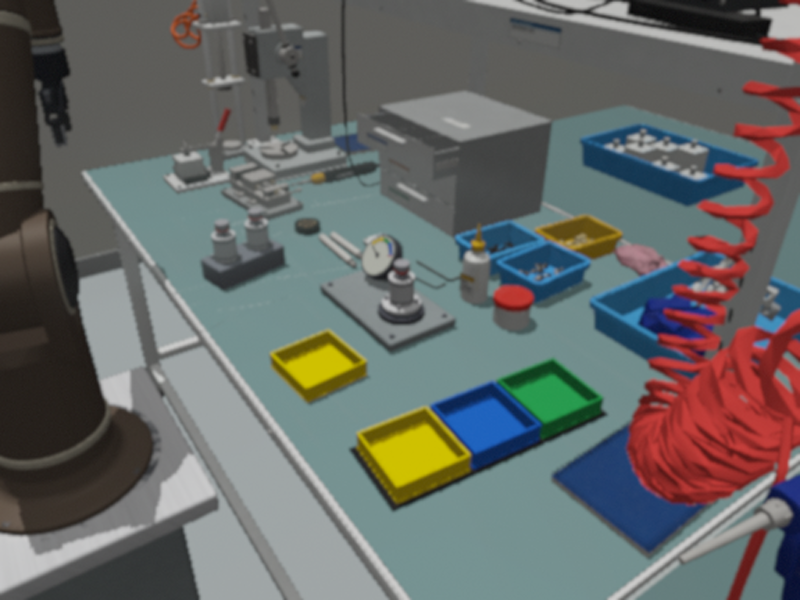

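View pics/top0.png

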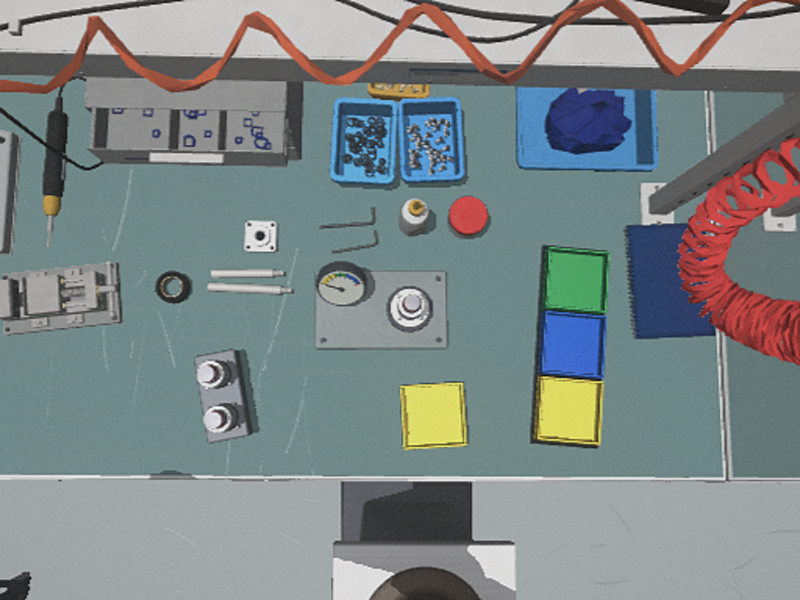

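Two yellow boxes show up. In the top picture they are at (278,265) and (362,262), the second one in the row with blue and green. I'll measure their distances and look at crops of them and of the tester.

```bash
cat > h.py <<'E'
from rig import readout, vision, bot, finder
import cv2, numpy as np
def ray(n,u,v):
    m=vision.camera_model(n);R=m["R"];d=R.T@np.array([(u-m["cx"])/m["fx"],(v-m["cy"])/m["fy"],1]);return -R.T@m["t"],d
def onz(n,u,v,z):
    o,d=ray(n,u,v);return o+d*(z-o[2])/d[2]
def proj(n,X):
    m=vision.camera_model(n);c=m["R"]@np.array(X)+m["t"];return c[0]/c[2]*m["fx"]+m["cx"],c[1]/c[2]*m["fy"]+m["cy"]
def crop(im,u0,v0,w,h,k,fn):
    cv2.imwrite(fn,cv2.resize(im[v0:v0+h,u0:u0+w,::-1],None,fx=k,fy=k,interpolation=cv2.INTER_CUBIC))
def state():
    s=readout.read_state();print(round(s["clock"],2),s["eef_pos"].round(4),s["orientation"].round(4),s["contact_force"].round(2),s["wrist_torque"].round(2),round(s["grip_width"],3));return s
E
python3 - <<'E'
from h import *
a=vision.get_image("top");b=vision.get_image("scene")
cv2.imwrite("pics/tmp_t.png",a[:,:,::-1]);cv2.imwrite("pics/tmp_s.png",b[:,:,::-1])
crop(a,195,155,110,80,7,"pics/ttop.png")
crop(a,245,150,160,140,4,"pics/boxes.png")
crop(b,200,140,110,90,7,"pics/tsc.png")
for q in("box_yellow","box_green","box_blue","spring_1","oil","pot"):
    for n in("top","scene"):
        for d in finder.outline_of(n,q):
            c=cv2.moments(d["pixels"].astype(np.uint8),True)
            if not c["m00"]:continue
            u,v=c["m10"]/c["m00"],c["m01"]/c["m00"]
            print(q,n,round(d["conf"],2),round(u,1),round(v,1),np.array(d["box"]).round(1),"z.02",onz(n,u,v,0.02).round(3))
E
```

```text
box_yellow top 0.97 363.2 262.7 [363.7 262.2  43.6  43.6] z.02 [ 0.382 -0.249  0.02 ]
box_yellow top 0.89 276.6 265.5 [276.  265.4  45.4  41.3] z.02 [ 0.373 -0.01   0.02 ]
box_yellow top 0.58 132.4 238.7 [133.9 238.5  11.4   5.2] z.02 [0.443 0.384 0.02 ]
box_yellow scene 0.92 263.6 289.4 [264.6 291.   81.6  63.7] z.02 [ 0.38  -0.256  0.02 ]
box_yellow scene 0.58 203.0 233.0 [205.3 232.7  69.8  44.3] z.02 [ 0.367 -0.021  0.02 ]
box_green top 0.68 368.0 178.8 [367.5 178.6  43.2  43.7] z.02 [ 0.616 -0.268  0.02 ]
box_green scene 0.79 353.0 252.8 [350.9 255.2  72.5  47.2] z.02 [ 0.617 -0.275  0.02 ]
box_blue top 0.58 365.8 219.9 [366.8 219.9  42.   40.8] z.02 [ 0.5   -0.259  0.02 ]
box_blue scene 0.79 311.2 269.6 [311.8 272.2  71.6  55. ] z.02 [ 0.5   -0.265  0.02 ]
spring_1 top 0.71 140.3 267.7 [143.9 266.4  23.8  20.4] z.02 [0.364 0.359 0.02 ]
spring_1 top 0.7 135.9 238.8 [137.6 240.9  23.3  19.3] z.02 [0.442 0.374 0.02 ]
spring_1 scene 0.81 164.2 146.9 [164.8 145.1  15.9  23.3] z.02 [0.483 0.469 0.02 ]
spring_1 scene 0.69 256.3 181.7 [257.8 181.5  15.6  32.4] z.02 [0.613 0.11  0.02 ]
spring_1 scene 0.62 142.9 154.2 [144.  154.2  20.   24.5] z.02 [0.404 0.456 0.02 ]
oil top 0.76 263.9 138.9 [263.4 137.6  18.1  21.5] z.02 [0.726 0.027 0.02 ]
oil top 0.34 363.5 262.5 [364.1 262.1  46.3  48.1] z.02 [ 0.383 -0.25   0.02 ]
oil scene 0.88 303.7 172.6 [305.7 169.6  20.6  49.6] z.02 [0.763 0.076 0.02 ]
pot top 0.85 298.2 138.4 [297.4 139.2  20.5  29.3] z.02 [ 0.73  -0.071  0.02 ]
pot scene 0.69 246.1 191.1 [246.2 185.3  83.1  74.8] z.02 [0.559 0.083 0.02 ]
pot scene 0.61 326.8 195.9 [329.  195.8  27.8  26.7] z.02 [ 0.732 -0.061  0.02 ]
```

View pics/ttop.png

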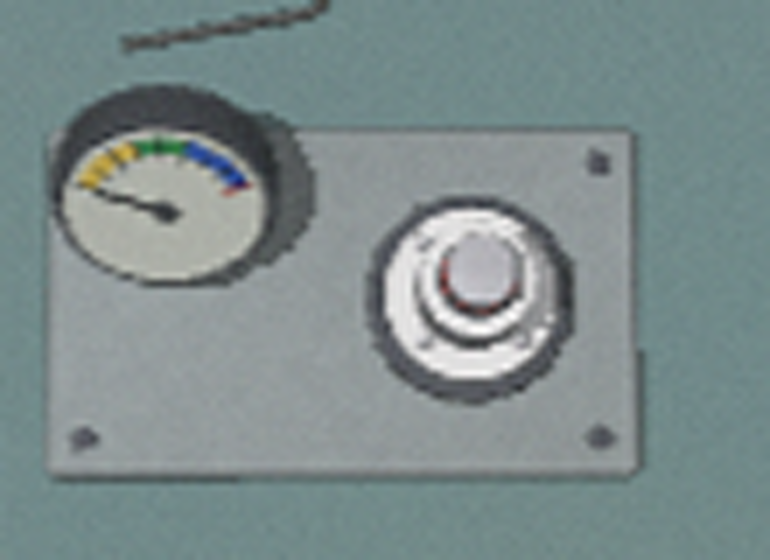

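View pics/tsc.png

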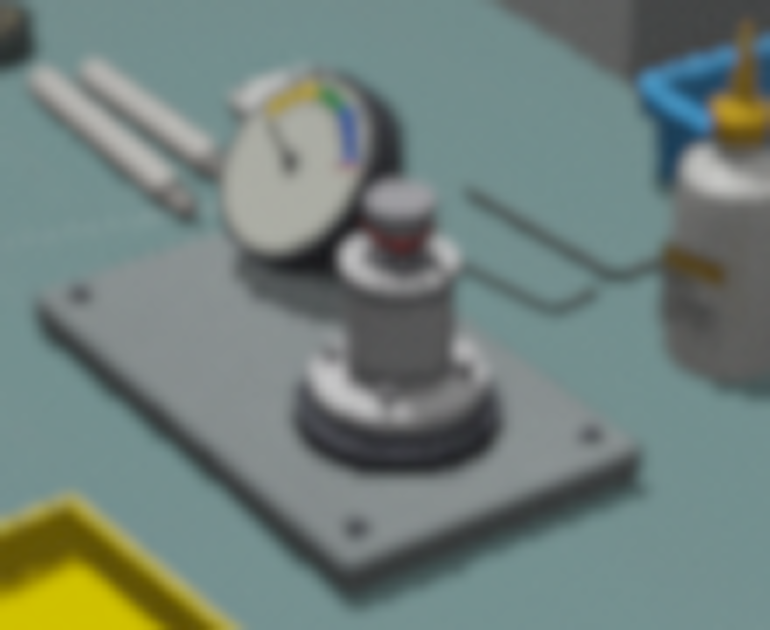

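View pics/boxes.png

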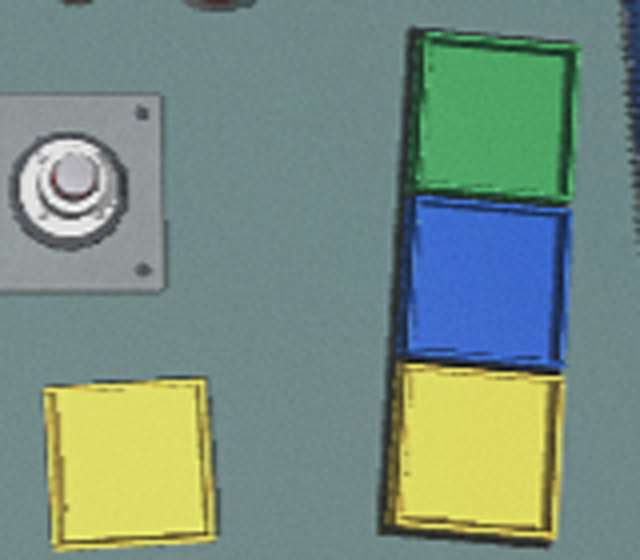

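The tester cartridge is in the top picture at about (263.6,192.9). The yellow candidates are (363,262), 0.456 m from the base, and (277,265), 0.373 m away. The farther one, in the row beside blue, is the real box_yellow, and the crop confirms it. Next I locate the cartridge.

```bash
python3 - <<'E'
from h import *
print("head top",onz("top",263.57,192.86,.121),onz("scene",257.0,167.4,.121))
print("pan top",onz("top",261.7,196.7,.045))
# ellipse of pan by scene rough
for X in ([.575,.02,.121],[.575,.02,.045]): print(proj("top",X),proj("scene",X))
# tester corners top crop
for u,v in((48,128),(633,128),(633,470),(48,470)): print(onz("top",(u+.5)/7-.5+195,(v+.5)/7-.5+155,.022).round(4))
E
```

```text
head top [0.55999344 0.03214708 0.121     ] [0.55764649 0.0286388  0.121     ]
pan top [0.55883284 0.03317734 0.045     ]
(np.float64(268.36031056522546), np.float64(187.07675695882034)) (np.float64(264.37990742421744), np.float64(166.9846969470566))
(np.float64(266.55858060601605), np.float64(190.87168185640235)) (np.float64(263.7816842592439), np.float64(191.79306033197335))
[0.6263 0.2005 0.022 ]
[ 0.6295 -0.0329  0.022 ]
[ 0.4926 -0.0328  0.022 ]
[0.4904 0.1974 0.022 ]
```

{"fn": "servo_tool", "kwargs": {"deltas": [[[20, -30, -2], [0, 0, -0.06]], [[26, -38, -2], [0, 0, -0.09]], [[26, -38, -2], [0, 0, -0.09]], [[26, -38, -2], [0, 0, -0.09]], [[26, -38, -2], [0, 0, -0.09]]], "claw": 1, "squeeze": 40}}

```text
clock: 2.1
eef_pos: [0.2999, 0.4164, 0.2214]
orientation: [0.0, 0.346, 0.938, 0.0]
contact_force: [0.4, 0.8, 0.1]
grip_width: 0.143
```

{"fn": "servo_tool", "kwargs": {"deltas": [[[26, -38, -2], [0, 0, -0.09]], [[26, -38, -2], [0, 0, -0.09]], [[26, -38, -2], [0, 0, -0.09]], [[26, -38, -2], [0, 0, -0.09]], [[26, -38, -2], [0, 0, -0.09]]]}}

```text
clock: 2.6
eef_pos: [0.4299, 0.2265, 0.2116]
orientation: [0.0, 0.547, 0.837, 0.001]
contact_force: [0.4, 0.8, -1.2]
grip_width: -0.002
```

{"fn": "servo_tool", "kwargs": {"deltas": [[[26, -38, -2], [0, 0, -0.09]], [[26, -38, -2], [0, 0, -0.09]], [[26, -38, -2], [0, 0, -0.09]], [[26, -38, -2], [0, 0, -0.09]], [[0, 0, 0], [0, 0, 0]]]}}

```text
clock: 3.1
eef_pos: [0.5357, 0.0694, 0.2036]
orientation: [0.002, 0.691, 0.723, -0.0]
contact_force: [-1.0, -0.3, 1.1]
grip_width: -0.003
```

{"fn": "servo_tool", "kwargs": {"deltas": [[[12, -19, -20], [0, 0, -0.025]], [[11, -19, -20], [0, 0, -0.02]], [[0, 0, -20], [0, 0, 0]], [[0, 0, 0], [0, 0, 0]], [[0, 0, 0], [0, 0, 0]]]}}

```text
clock: 3.6
eef_pos: [0.5558, 0.0386, 0.1435]
orientation: [-0.0, 0.703, 0.712, -0.0]
contact_force: [-0.5, 1.1, 1.2]
grip_width: -0.002
```

```bash
python3 - <<'E'
from h import *
state()
a=vision.get_image("top");b=vision.get_image("scene")
crop(a,195,135,110,100,6,"pics/a1.png")
crop(b,200,110,110,110,5,"pics/b1.png")
s=state()
print(proj("top",s["eef_pos"]),proj("scene",s["eef_pos"]))
E
```

```text
3.6 [0.5558 0.0386 0.1435] [-3.000e-04  7.025e-01  7.116e-01 -2.000e-04] [-0.53  1.09  1.16] [ 0.02 -0.02  0.03] -0.002
3.7 [0.5565 0.0388 0.1444] [3.000e-04 7.024e-01 7.118e-01 7.000e-04] [ 0.37 -0.49  0.31] [0.01 0.01 0.  ] 0.001
(np.float64(261.39821196546103), np.float64(193.0717980136657)) (np.float64(254.52025215099383), np.float64(157.98028507487373))
```

View pics/a1.png

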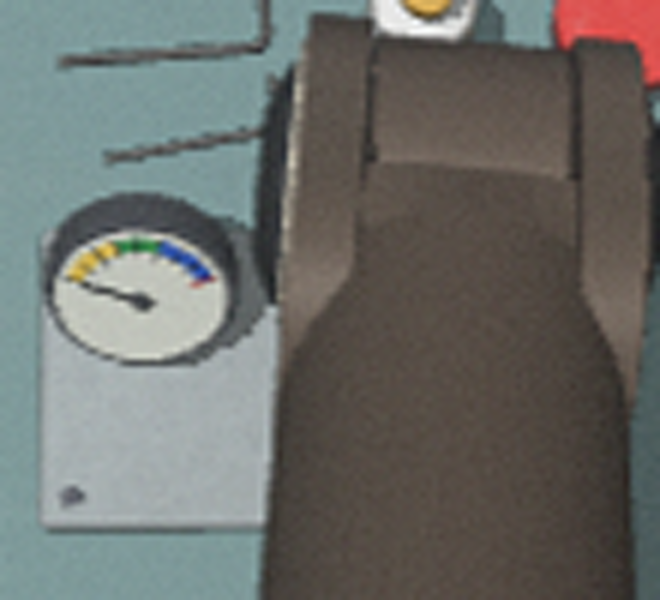

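View pics/b1.png

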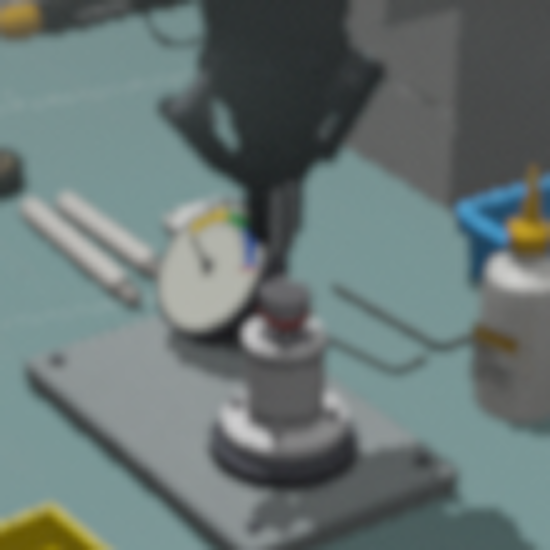

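{"fn": "servo_tool", "kwargs": {"deltas": [[[2.5, -7, -9], [0, 0, -0.015]], [[0, 0, -9], [0, 0, 0]], [[0, 0, 0], [0, 0, 0]]]}}

```text
clock: 4.0
eef_pos: [0.5576, 0.0308, 0.124]
orientation: [-0.001, 0.708, 0.706, -0.001]
contact_force: [0.1, 0.4, 0.2]
grip_width: -0.0
```

```bash
cat >> h.py <<'E'
def avg(n=6,tag=None):
    P=[];F=[]
    for i in range(n):
        im=vision.get_image("top" if i%2 else "scene"); s=readout.read_state();P.append(s["eef_pos"]);F.append(s["contact_force"])
        if i%2: a=im
        else: b=im
    P=np.array(P);F=np.array(F)
    print(round(s["clock"],2),"pos",P.mean(0).round(4),P.std(0).round(4),"F",F.mean(0).round(2),F.std(0).round(2),s["grip_width"])
    if tag:
        A=cv2.resize(a[162:202,197:240,::-1],None,fx=9,fy=9,interpolation=cv2.INTER_CUBIC)
        B=cv2.resize(b[140:205,225:275,::-1],None,fx=7,fy=7,interpolation=cv2.INTER_CUBIC)
        h=max(A.shape[0],B.shape[0]);f=lambda I:cv2.copyMakeBorder(I,0,h-I.shape[0],0,0,cv2.BORDER_CONSTANT)
        cv2.imwrite(f"pics/{tag}.png",np.hstack([f(A),f(B)]))
E
python3 -c "
from h import *
avg(6,'p0')"
```

```text
4.3 pos [0.5584 0.031  0.1252] [0.0003 0.0001 0.0003] F [-0.09 -0.01  0.39] [0.29 0.48 0.37] -0.0010244571300781914
```

View pics/p0.png

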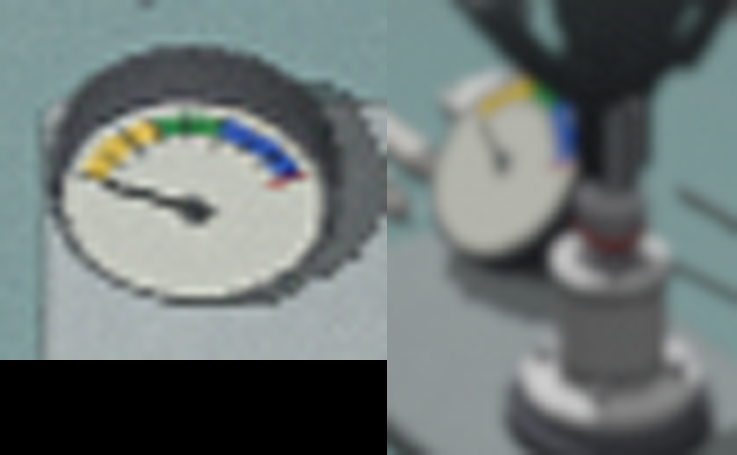

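The shut fingers sit centred just above the head, at about (612,190) in the right panel, and the pointer is at 0. I start pressing.

{"fn": "servo_tool", "kwargs": {"deltas": [[[0.5, 0, -3], [0, 0, 0]], [[0, 0, -3], [0, 0, 0]], [[0, 0, -2], [0, 0, 0]], [[0, 0, 0], [0, 0, 0]]]}}

```text
clock: 4.7
eef_pos: [0.5594, 0.0311, 0.1173]
orientation: [0.0, 0.708, 0.706, 0.0]
contact_force: [0.3, -0.1, 4.7]
grip_width: 0.001
```

```bash
python3 -c "
from h import *
avg(6,'p1')"
```

```text
5.0 pos [0.5593 0.0311 0.1175] [0. 0. 0.] F [0.43 0.38 3.33] [0.52 0.37 0.17] -0.0016066951454200974
```

View pics/p1.png

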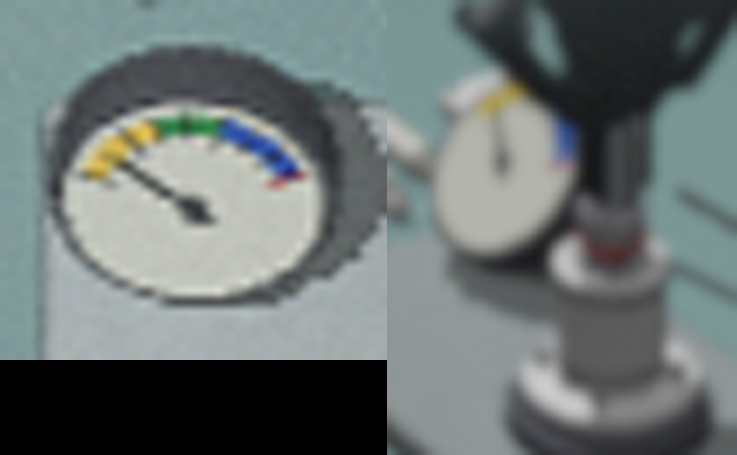

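{"fn": "servo_tool", "kwargs": {"deltas": [[[0, 0, -2], [0, 0, 0]], [[0, 0, -2], [0, 0, 0]], [[0, 0, -1], [0, 0, 0]], [[0, 0, 0], [0, 0, 0]]]}}

```text
clock: 5.4
eef_pos: [0.5594, 0.031, 0.1125]
orientation: [0.0, 0.708, 0.706, 0.0]
contact_force: [-0.5, 1.0, 7.1]
grip_width: -0.001
```

```bash
python3 -c "
from h import *
avg(6,'p2')"
```

```text
5.7 pos [0.5594 0.0311 0.1126] [0. 0. 0.] F [-0.17  0.47  7.38] [0.37 0.56 0.42] -0.0010743034252404366
```

View pics/p2.png

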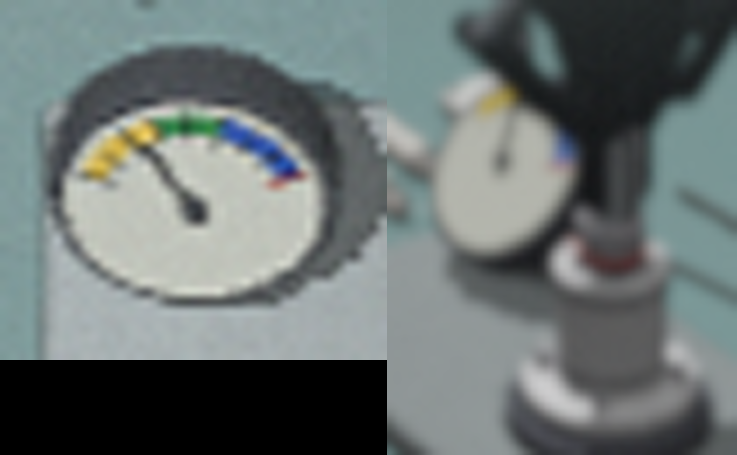

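The slope of about 0.8 N/mm fits the "good" spring. I go on in small steps.

{"fn": "servo_tool", "kwargs": {"deltas": [[[0, 0, -2], [0, 0, 0]], [[0, 0, -2], [0, 0, 0]], [[0, 0, -1], [0, 0, 0]], [[0, 0, 0], [0, 0, 0]]]}}

```text
clock: 6.1
eef_pos: [0.5594, 0.031, 0.1079]
orientation: [0.0, 0.708, 0.706, 0.0]
contact_force: [-2.1, -0.1, 10.7]
grip_width: 0.002
```

```bash
python3 -c "
from h import *
avg(6,'p3')"
```

```text
6.4 pos [0.5595 0.0311 0.108 ] [0. 0. 0.] F [-0.97  0.55 10.47] [0.41 0.38 0.33] 0.0002876786817143344
```

View pics/p3.png

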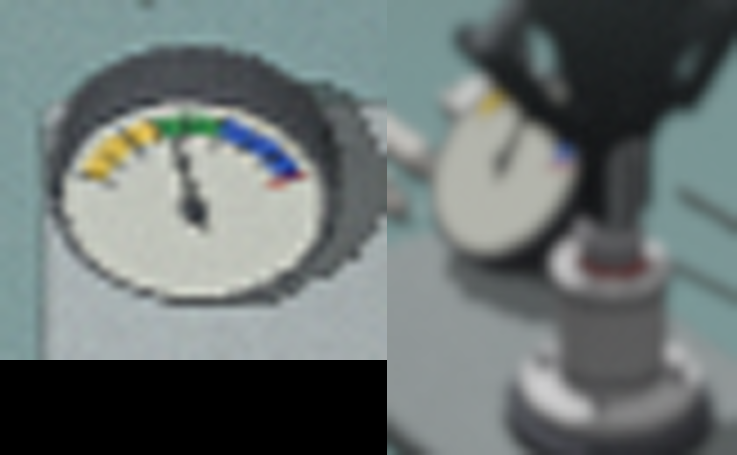

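{"fn": "servo_tool", "kwargs": {"deltas": [[[0, 0, -1.5], [0, 0, 0]], [[0, 0, -1.2], [0, 0, 0]], [[0, 0, 0], [0, 0, 0]], [[0, 0, 0], [0, 0, 0]]]}}

```text
clock: 6.8
eef_pos: [0.5595, 0.0311, 0.1054]
orientation: [0.0, 0.708, 0.706, 0.001]
contact_force: [-1.3, -0.1, 12.1]
grip_width: 0.003
```

```bash
python3 -c "
from h import *
avg(6,'p4')"
```

```text
7.1 pos [0.5595 0.0311 0.1055] [0. 0. 0.] F [-1.49  0.61 12.39] [0.51 0.52 0.66] -0.0016333730295590657
```

View pics/p4.png

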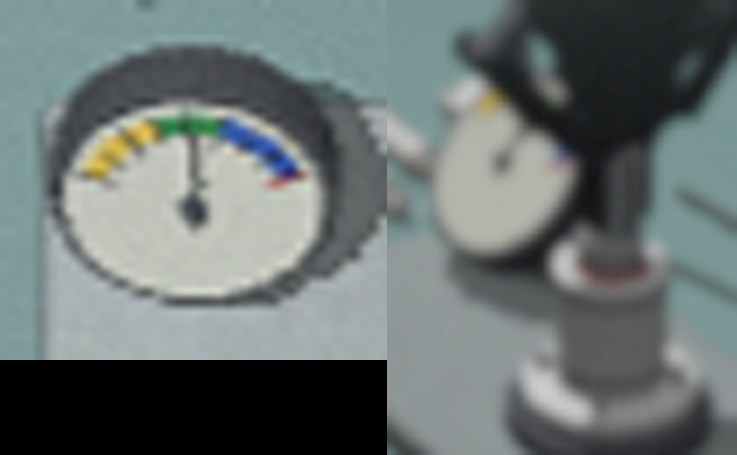

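The dial reads about 12 N, pointer straight up in the middle of green, which means good. The ring is at the rim, and I hold it there.

{"fn": "servo_tool", "kwargs": {"deltas": [[[0, 0, -0.2], [0, 0, 0]], [[0, 0, 0], [0, 0, 0]], [[0, 0, 0], [0, 0, 0]], [[0, 0, 0], [0, 0, 0]], [[0, 0, 0], [0, 0, 0]]]}}

```text
clock: 7.6
eef_pos: [0.5595, 0.031, 0.1053]
orientation: [0.0, 0.708, 0.706, 0.001]
contact_force: [-1.2, 1.2, 13.6]
grip_width: -0.003
```

{"fn": "servo_tool", "kwargs": {"deltas": [[[0, 0, 0], [0, 0, 0]], [[0, 0, 0], [0, 0, 0]], [[0, 0, 0], [0, 0, 0]], [[0, 0, 0], [0, 0, 0]], [[0, 0, 0], [0, 0, 0]]]}}

```text
clock: 8.1
eef_pos: [0.5595, 0.0311, 0.1053]
orientation: [0.0, 0.708, 0.706, 0.001]
contact_force: [-0.7, 0.4, 12.8]
grip_width: 0.004
```

```bash
python3 -c "
from h import *
avg(4,'p5')"
```

```text
8.3 pos [0.5595 0.0311 0.1053] [0. 0. 0.] F [-1.39  0.4  12.91] [0.23 0.51 0.33] -0.0003420709167816143
```

View pics/p5.png

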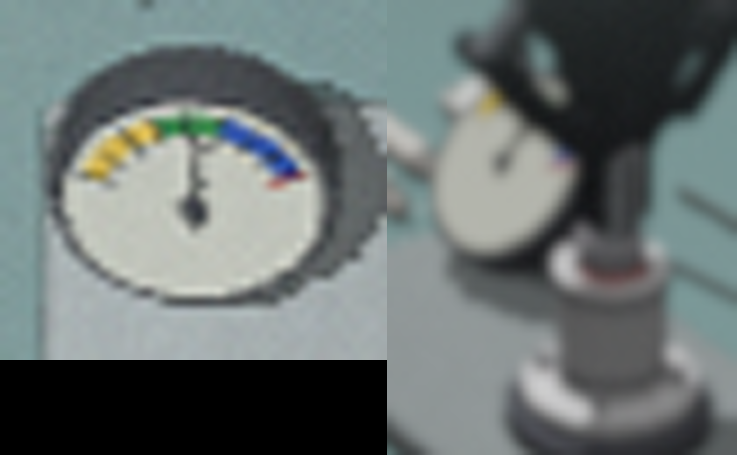

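Green is read and held. Next I rise, open, and grasp the sleeve.

{"fn": "servo_tool", "kwargs": {"deltas": [[[0, 0, 0], [0, 0, 0]], [[0, 0, 5], [0, 0, 0]], [[0, 0, 15], [0, 0, 0]], [[0, 0, 25], [0, 0, 0]], [[0, 0, 10], [0, 0, 0]]]}}

```text
clock: 8.8
eef_pos: [0.5593, 0.0307, 0.1605]
orientation: [0.0, 0.708, 0.706, 0.0]
contact_force: [0.6, -0.2, -0.1]
grip_width: -0.003
```

{"fn": "servo_tool", "kwargs": {"deltas": [[[0, 0, 0], [0, 0, 0]], [[0, 0, 0], [0, 0, 0]], [[0, 0, 0], [0, 0, 0]], [[0, 0, 0], [0, 0, 0]], [[0, 0, 0], [0, 0, 0]]], "claw": 0}}

```text
clock: 9.3
eef_pos: [0.5587, 0.0309, 0.1587]
orientation: [-0.0, 0.708, 0.706, -0.0]
contact_force: [0.3, -1.0, -0.9]
grip_width: 0.848
```

```bash
python3 - <<'E'
from h import *
s=state()
a=vision.get_image("top");b=vision.get_image("scene")
crop(b,200,110,110,110,6,"pics/b2.png")
E
```

```text
9.3 [0.5587 0.0309 0.1587] [-2.000e-04  7.082e-01  7.060e-01 -5.000e-04] [ 0.26 -1.01 -0.89] [-0.01  0.04 -0.04] 0.848
```

View pics/b2.png

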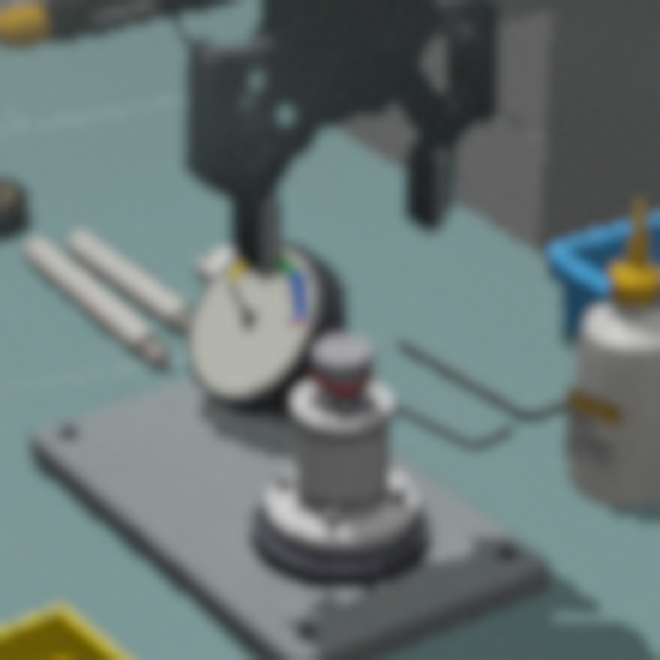

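{"fn": "servo_tool", "kwargs": {"deltas": [[[0, 0, -25], [0, 0, 0]], [[0, 0, -25], [0, 0, 0]], [[0, 0, -25], [0, 0, 0]], [[0, 0, -15], [0, 0, 0]], [[0, 0, 0], [0, 0, 0]]]}}

```text
clock: 9.9
eef_pos: [0.5577, 0.0309, 0.0675]
orientation: [-0.001, 0.708, 0.706, -0.002]
contact_force: [-0.7, 0.3, 0.2]
grip_width: 1.006
```

```bash
python3 - <<'E'
from h import *
b=vision.get_image("scene");s=state()
crop(b,200,110,110,110,6,"pics/b3.png")
E
```

```text
9.95 [0.5586 0.0307 0.0689] [-4.000e-04  7.083e-01  7.059e-01 -8.000e-04] [ 0.64  0.19 -0.33] [-0.03 -0.08 -0.02] 0.998
```

View pics/b3.png

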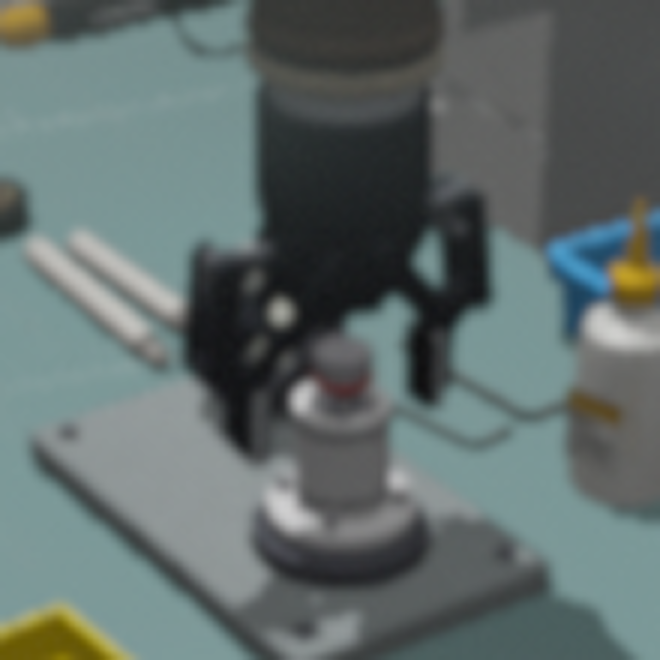

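{"fn": "servo_tool", "kwargs": {"deltas": [[[0.5, 0.5, -6], [0, 0, 0]], [[0, 0, -5], [0, 0, 0]], [[0, 0, 0], [0, 0, 0]]]}}

```text
clock: 10.25
eef_pos: [0.5595, 0.0316, 0.0584]
orientation: [-0.0, 0.708, 0.706, 0.0]
contact_force: [0.1, -0.5, -0.6]
grip_width: 1.002
```

{"fn": "servo_tool", "kwargs": {"deltas": [[[0, 0, 0], [0, 0, 0]], [[0, 0, 0], [0, 0, 0]], [[0, 0, 0], [0, 0, 0]], [[0, 0, 0], [0, 0, 0]], [[0, 0, 0], [0, 0, 0]]], "claw": 1, "squeeze": 35}}

```text
clock: 10.75
eef_pos: [0.5596, 0.0315, 0.0586]
orientation: [0.0, 0.708, 0.706, 0.0]
contact_force: [-0.3, 0.1, 1.5]
grip_width: 0.504
```

{"fn": "servo_tool", "kwargs": {"deltas": [[[0, 0, 0], [0, 0, 0]], [[0, 0, 5], [0, 0, 0]], [[0, 0, 10], [0, 0, 0]], [[0, 0, 10], [0, 0, 0]], [[0, 0, 0], [0, 0, 0]]]}}

```text
clock: 11.25
eef_pos: [0.5606, 0.0315, 0.0852]
orientation: [0.001, 0.708, 0.706, 0.001]
contact_force: [0.4, -0.5, -1.1]
grip_width: 0.504
```

```bash
python3 - <<'E'
from h import *
b=vision.get_image("scene");s=state()
crop(b,200,110,110,110,6,"pics/b4.png")
E
```

```text
11.3 [0.5602 0.0317 0.0845] [5.000e-04 7.081e-01 7.061e-01 9.000e-04] [ 0.14 -0.14 -1.1 ] [ 0.01 -0.04  0.04] 0.505
```

View pics/b4.png

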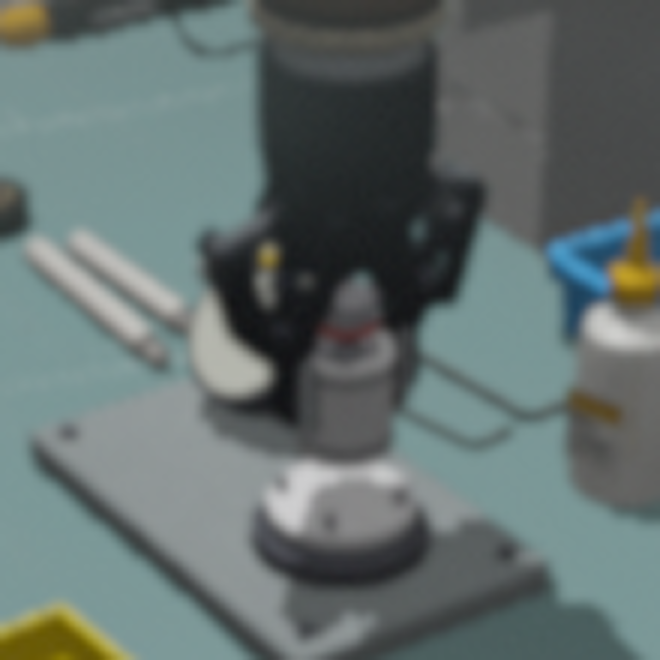

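Gripped upright and lifted clear. I carry it over the green box at about (0.614, -0.268).

{"fn": "servo_tool", "kwargs": {"deltas": [[[0, 0, 20], [0, 0, 0]], [[2, -5, 20], [0, 0, 0]], [[5, -20, 10], [0, 0, 0]], [[5, -30, 0], [0, 0, 0]], [[6, -35, 0], [0, 0, 0]]]}}

```text
clock: 11.8
eef_pos: [0.5778, -0.058, 0.1337]
orientation: [-0.0, 0.707, 0.707, 0.001]
contact_force: [1.1, 0.3, -1.1]
grip_width: 0.505
```

{"fn": "servo_tool", "kwargs": {"deltas": [[[6, -35, 0], [0, 0, 0]], [[6, -35, 0], [0, 0, 0]], [[6, -35, 0], [0, 0, 0]], [[6, -35, 0], [0, 0, 0]], [[5, -30, 0], [0, 0, 0]]]}}

```text
clock: 12.3
eef_pos: [0.6063, -0.2305, 0.1331]
orientation: [-0.0, 0.708, 0.706, -0.0]
contact_force: [0.8, 0.6, -2.2]
grip_width: 0.504
```

{"fn": "servo_tool", "kwargs": {"deltas": [[[5, -25, 0], [0, 0, 0]], [[3, -15, 0], [0, 0, 0]], [[0, 0, 0], [0, 0, 0]], [[0, 0, 0], [0, 0, 0]]]}}

```text
clock: 12.7
eef_pos: [0.6144, -0.2675, 0.1329]
orientation: [-0.001, 0.708, 0.706, 0.0]
contact_force: [-0.5, 0.6, -1.3]
grip_width: 0.51
```

```bash
python3 - <<'E'
from h import *
b=vision.get_image("scene");a=vision.get_image("top");s=state()
crop(b,280,150,140,130,5,"pics/b5.png")
print(onz("top",368.6,179.6,.034))
E
```

```text
12.8 [ 0.6148 -0.2664  0.1331] [-6.000e-04  7.075e-01  7.068e-01  4.000e-04] [ 0.39 -0.03 -2.17] [-0.03  0.04 -0.03] 0.505
[ 0.61155985 -0.26528766  0.034     ]
```

View pics/b5.png

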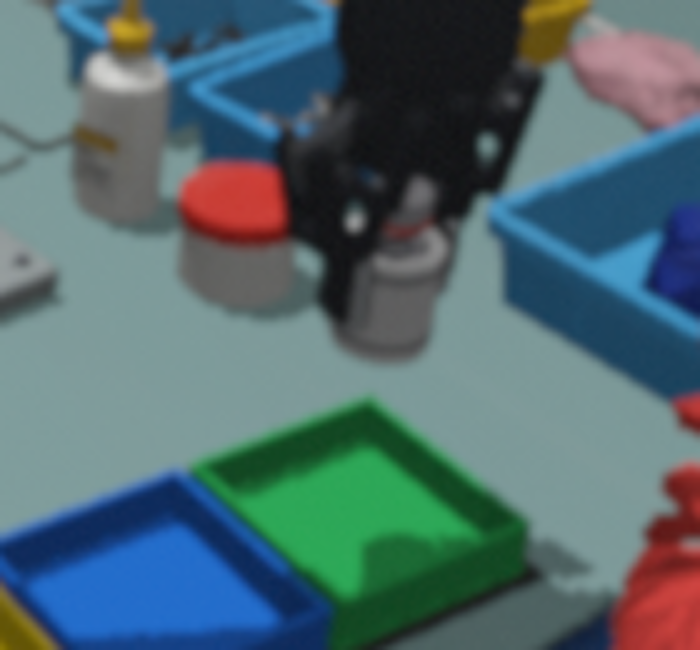

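{"fn": "servo_tool", "kwargs": {"deltas": [[[-2, -1, -25], [0, 0, 0]], [[0, 0, -25], [0, 0, 0]], [[0, 0, -25], [0, 0, 0]], [[0, 0, -15], [0, 0, 0]], [[0, 0, 0], [0, 0, 0]]]}}

```text
clock: 13.3
eef_pos: [0.6114, -0.2676, 0.0412]
orientation: [-0.002, 0.708, 0.707, -0.001]
contact_force: [-0.7, -0.8, -2.0]
grip_width: 0.505
```

```bash
python3 - <<'E'
from h import *
b=vision.get_image("scene");a=vision.get_image("top");s=state()
crop(b,280,150,140,130,5,"pics/b6.png")
crop(a,320,140,90,90,6,"pics/a6.png")
E
```

```text
13.4 [ 0.6129 -0.2692  0.044 ] [2.000e-04 7.079e-01 7.063e-01 1.000e-04] [ 1.   -1.14 -1.4 ] [-0.04  0.04 -0.02] 0.505
```

View pics/b6.png

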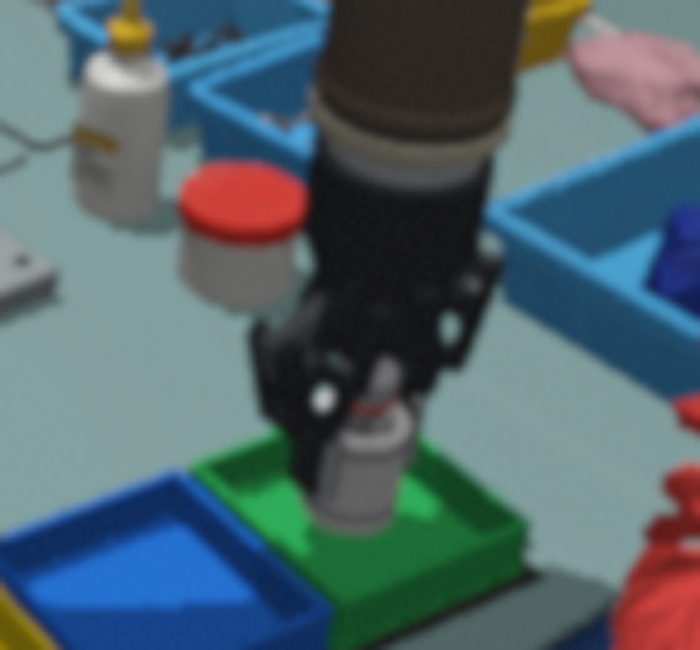

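The cartridge is over the middle of the green box, at about (355,490) in the crop. I lower it to the floor.

{"fn": "servo_tool", "kwargs": {"deltas": [[[0, 0, -9], [0, 0, 0]], [[0, 0, -6], [0, 0, 0]], [[0, 0, -3], [0, 0, 0]], [[0, 0, 0], [0, 0, 0]]]}}

```text
clock: 13.8
eef_pos: [0.6122, -0.2693, 0.0249]
orientation: [-0.0, 0.708, 0.706, -0.0]
contact_force: [0.3, -0.1, -1.6]
grip_width: 0.506
```

```bash
python3 -c "
from h import *
avg(4)"
```

```text
14.0 pos [ 0.6126 -0.2696  0.0255] [0.0001 0.0001 0.0002] F [ 0.47  0.01 -1.59] [0.57 0.52 0.62] 0.5044991052308028
```

{"fn": "servo_tool", "kwargs": {"deltas": [[[0, 0, -2], [0, 0, 0]], [[0, 0, -1], [0, 0, 0]], [[0, 0, -0.5], [0, 0, 0]], [[0, 0, 0], [0, 0, 0]]]}}

```text
clock: 14.4
eef_pos: [0.6125, -0.2695, 0.022]
orientation: [-0.0, 0.708, 0.706, 0.0]
contact_force: [-1.0, -0.6, 0.5]
grip_width: 0.509
```

```bash
python3 -c "
from h import *
avg(4)"
```

```text
14.6 pos [ 0.6125 -0.2695  0.022 ] [0. 0. 0.] F [-0.39  0.42  0.22] [0.13 0.44 0.35] 0.5032610601592767
```

Resting on the floor. I open partly so the fingers stay clear of the box walls, then retreat upward.

{"fn": "servo_tool", "kwargs": {"deltas": [[[0, 0, 0], [0, 0, 0]], [[0, 0, 0], [0, 0, 0]], [[0, 0, 0], [0, 0, 0]], [[0, 0, 0], [0, 0, 0]]], "claw": 0.32}}

```text
clock: 15.0
eef_pos: [0.6126, -0.2696, 0.0219]
orientation: [0.0, 0.708, 0.706, 0.0]
contact_force: [-0.0, 0.5, 0.6]
grip_width: 0.679
```

{"fn": "servo_tool", "kwargs": {"deltas": [[[0, 0, 8], [0, 0, 0]], [[0, 0, 20], [0, 0, 0]], [[0, 0, 30], [0, 0, 0]], [[0, 0, 40], [0, 0, 0]], [[0, 0, 40], [0, 0, 0]]]}}

```text
clock: 15.5
eef_pos: [0.6121, -0.2695, 0.1616]
orientation: [-0.0, 0.708, 0.706, -0.0]
contact_force: [0.0, -0.8, -0.0]
grip_width: 0.678
```

{"fn": "servo_tool", "kwargs": {"deltas": [[[-30, 40, 20], [0, 0, 0]], [[-30, 40, 0], [0, 0, 0]], [[-30, 40, 0], [0, 0, 0]], [[-30, 40, 0], [0, 0, 0]], [[-30, 40, 0], [0, 0, 0]]]}}

```text
clock: 16.0
eef_pos: [0.4634, -0.071, 0.179]
orientation: [0.0, 0.708, 0.706, 0.001]
contact_force: [1.5, 0.8, -0.3]
grip_width: 0.682
```

```bash
python3 - <<'E'
from h import *
b=vision.get_image("scene");a=vision.get_image("top");s=state()
cv2.imwrite("pics/end_top.png",cv2.resize(a[:,:,::-1],(800,600)))
A=cv2.resize(a[140:230,320:410,::-1],(390,390),interpolation=cv2.INTER_CUBIC)
B=cv2.resize(b[190:290,300:400,::-1],(390,390),interpolation=cv2.INTER_CUBIC)
cv2.imwrite("pics/end.png",np.hstack([A,B]))
E
```

```text
16.1 [ 0.4609 -0.067   0.1784] [-2.300e-03  7.059e-01  7.083e-01  4.000e-04] [-0.03 -0.26  0.62] [-0.06 -0.   -0.04] 0.685
```

View pics/end.png

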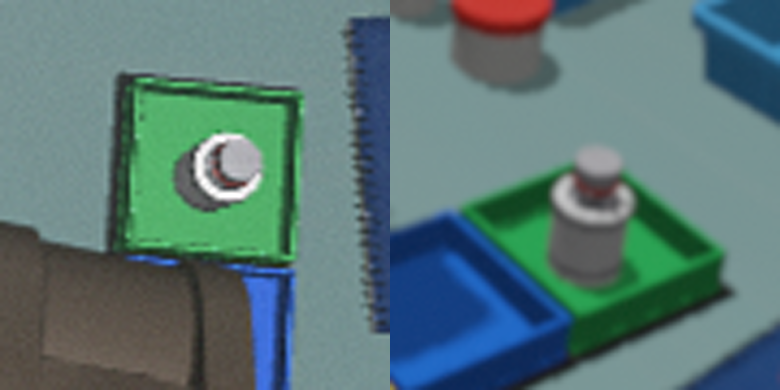

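View pics/end_top.png

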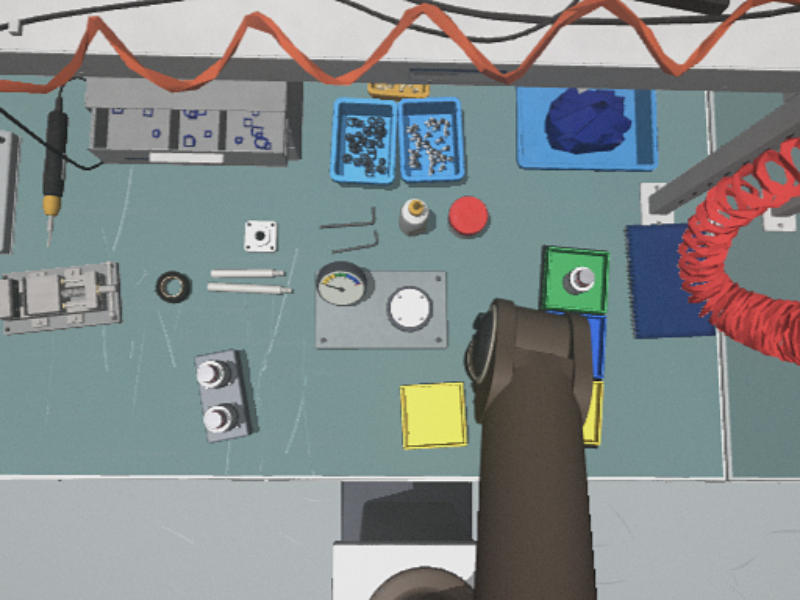

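The cartridge stands upright in the green box, the tester is empty, and the rack, oil and pot are where they were. The arm touches nothing. I hand in after a short settle.

{"fn": "servo_tool", "kwargs": {"deltas": [[[0, 0, 0], [0, 0, 0]], [[0, 0, 0], [0, 0, 0]], [[0, 0, 0], [0, 0, 0]]]}}

```text
clock: 16.4
eef_pos: [0.4654, -0.0736, 0.1787]
orientation: [0.001, 0.709, 0.705, 0.0]
contact_force: [-0.6, -0.4, -0.0]
grip_width: 0.677
```

```bash
python3 -c "
from h import *
state();print(bot.sign_off())"
```

```text
16.4 [ 0.4654 -0.0736  0.1787] [5.000e-04 7.089e-01 7.054e-01 1.000e-04] [-0.56 -0.43 -0.01] [ 0.01 -0.04 -0.02] 0.677
the job is handed in; nothing more can be done
None
```

I pressed the cartridge in the tester until its red ring was at the rim and held it for over a second. I then stood it in the green box and handed the job in at about 16.4 s; no verdict was reported.

- **Press:** The dial pointer stood in the middle of the green zone, about 12 N. The wrist force read 12.4–12.9 N. Head travel worked out at about 12.5–13 mm, well short of the 16.5 mm crush limit, and the force stayed far below 24 N.
- **Spring rate:** On the way down it was about 0.8 N/mm, which also fits the good spring.
- **Placement:** The last pictures show the cartridge upright, about in the middle of the green box, and the tester empty.
- **Other things:** The two rack cartridges, the oil bottle and the grease pot look unmoved, and the gripper is clear of everything.

No check failed. The two force readings agree to within the wrist sensor's noise, roughly ±0.5 to 1 N.

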